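Unlock the controlled-drugs box and hold the key turned

TASK

Swing the outer cover of the controlled-drugs box up by its handle until it stands upright, then take the key with the square-cornered head from the key block and push it fully home in the lock of the inner lid, working it past the sticky pins. Turn it a quarter turn clockwise to the stop and finish holding it there: the bolt is sprung and only stays back while the key is held, so the program ends with the gripper still gripping the turned key. Leave the cover standing upright, and leave the round-headed key, bottle, jar and cup where they are.

Things in the scene. Friction and masses are not known exactly. Their poses are not given: they have to be found in the camera images.
- drug_box: grey painted steel drug box screwed to the trolley, 180 (own x) x 240 (own y) x 100 mm high without its cover; origin at the centre of its underside; own -x is the front, own +x the hinge side. Walls 4 mm thick, standing 22 mm above the inner lid, a fixed level metal plate 78 mm above the trolley, which carries the lock
- cover (a joint): angle of the outer cover, a flat grey panel 184 x 248 x 10 mm, 0.30 kg, hinged along the box's +x top edge: 0 = shut, flat on the box (it starts 0 to 0.3 ajar), 1.57 = standing upright, 2.0 = stop. The hinge is stiff: the cover stays where it is left and takes about 5 N at the handle
- cover_handle (a point): middle of the cover's bow handle: round steel bar, 10 mm thick, 90 mm long, along the box's y axis, on two end posts; with the cover shut it lies 160 mm in front (box -x) of the hinge axis, 46 mm above it, 36 mm above the cover's top face, 22 mm in from the front edge. The bar can turn in the grip. Axes: the cover's, equal to the box's when shut
- cover_hinge (a point): middle of the cover's hinge axis, which runs along the box's y axis, 100.5 mm above the trolley top
- lock_face (a point): centre of the lock's face, a brass disc of 25 mm in a steel bezel on the inner lid, facing up, 82 mm above the trolley, on the box's centre line, 20 mm in front (box -x) of its centre; 66 mm from the front wall, 110 mm from the upright cover. Axes: the box's. At rest the keyway is a slot 12.2 mm along x, 5.2 mm along y, with a countersunk mouth, straight down, 31 mm deep
- lock_plug (a joint): angle of the lock cylinder: 0 at rest, grows clockwise seen from above, stop at 1.57 (quarter turn). A spring (about 0.05 N m at the stop) returns it when let go. The key has 0.1 to 0.2 rad of play in it, so the hand turns somewhat farther than a quarter. Until the key is within 2 mm of home a ward at the mouth resists its turning: seat it first
- lock_pins (a point): middle of the two sprung sticky pins inside the lock, hidden, on its axis 14.5 mm below the face; they stick out from the ends of the slot 11.5 and 17.5 mm down. The key's tapered tip pushes each aside, then they drag on the blade: a straight push sticks at 5 to 20 N between 17 and 4 mm before home; easing back 1 mm and wiggling 0.05 rad frees it
- box_key: the box's key, upright in a slot of the key block: black plastic head with square corners and a hole, 26 wide (own x) x 9 thick (own y) x 37 mm high (z); origin at the centre of the head's underside, which lies on the block, or on the lock face when home. Below: neck 4 mm thick, 7 long; blade 11 wide (x), 4 thick (y); tapered tip ends 30 mm below the origin. Fits either way round. 40 g
- key_block: white plastic key block fixed to the trolley, 50 (own x) x 150 (own y) x 36 mm high; origin at the centre of its underside; a slot 50 mm either side of the centre along own y, each 13 mm along x, 6 mm along y, 33 mm deep; the keys' flat faces look along the block's y
- round_key: another key, in the other slot of the block, like the box key but with a round head 26 mm in diameter, 9 mm thick, 28 mm high; origin at the centre of the head's underside; to be left alone
- pill_bottle: white plastic bottle, 48 mm diameter, 85 mm high, on the steel tray at the far side; origin at the centre of its underside; to be left alone
- iodine_jar: amber glass jar, 56 mm diameter, 55 mm high, on the same tray; origin at the centre of its underside; to be left alone
- steel_cup: steel cup, 64 mm diameter, 70 mm high, on the same tray; origin at the centre of its underside; to be left alone
There are look-alikes about, which are no part of the job. Leave any green or red look-alike of the box_key alone.

How it is judged:
By the outcome, as a careful person would: the job done as asked, in the order asked, and still so for the second after the job is handed in, while the arm keeps its last pose, push and grip.
It also fails if it takes over 72 s, if anything falls off the work surface, if the arm or the gripper's body presses on something with over 40 N, if the wrist force passes 120 N, or if a joint passes its speed limit or range.

ROBOT

A 6-joint arm with a two-finger parallel gripper is mounted at the origin on the work surface. World frame = base frame: x ahead of the robot, y to its left, z up, the work surface at z = 0. Lengths are in mm, angles in rad, forces in N, time in s.
With the tool pointing down it reaches from about 300 to 775 mm from the base axis. Payload 14.6 kg.
Tool frame: the origin (TCP) lies on the centre line of the jaws, within the pads' length; the fingertips stand 8 mm ahead of it and the grasp point (between the pads) lies 11 mm behind it; z points along the fingers, y is the direction in which the jaws open and shut (so a half turn about z gives the same grasp; the last joint's range is limited). The gripper opens to 94 mm and grips with 3 to 60 N. Pads are 16 mm wide; open, the fingers measure 119 mm over their backs; the gripper's body (75 mm by 177 mm) begins 78 mm behind the grasp point.
Start: joints at [1.037, 0.3, 1.521, -0, 1.321, -0.067], TCP at [247.513, 491.148, 213.446] pointing down, gripper open.
Joint ranges: [-3.03, 3.03], [-0.79, 2.21], [0.23, 2.52], [-1.04, 4.18], [0, 3.07], [-2.55, 2.55]. Speed limits (rad/s): [2.22, 2.22, 2.57, 3.14, 3.14, 3.14].

INTERFACE

Orientations are given as [roll, pitch, yaw] about the fixed x, y, z axes, in that order (R = Rz(yaw) Ry(pitch) Rx(roll)).
In Python, from cell import read_state, cams, manip gives the robot as it stands.
- The arm moves only by the shell command python3 -m handwheel 'ROWS' [OPENING] [FORCE]. ROWS is JSON, a list of rows, each a list of 4 numbers: the shift along the tool's x, y, z in m, then the turn about the tool's z in degrees. In form: [[dx, dy, dz, turn], ...]. A call has 1 to 5 rows; each row is the pose to reach, as a shift and turn from the pose measured when the call began, along the tool's axes at that moment; what a row does not reach only later rows make up. A row lasts 1/8 s, in which the tool goes at most 62.5 mm and 10.7 degrees, less where a joint would pass 70% of its speed; a pose out of reach is approached as far as the arm can. A call with a gripper value outside its range is refused whole. OPENING is the closure, from 0 (fully open) to 1 (shut), set as the call begins (- or left out, the last holds). The fingers move at their own pace and stop on an object; FORCE is the grip in N (left out, the last holds). Time passes only in rows, so rows that repeat a pose let the fingers close. It gives the time, the measured TCP pose, the force and the opening at its end, in the units of the state.
- read_state(): the state, without advancing time (a new reading comes with each control period).
- cams.camera(name): name is "scene" or "top" or "wrist"; returns the picture (420x560x3 uint8, red, green, blue); there is no depth.
- cams.get_calibration(name): a dict with "vertical_fov" (degrees; the focal length in pixels is half the picture's height over the tangent of half this angle, whatever the lens; pixels are square), "cx", "cy" (the principal point, pixels), "dist_coeffs" ([k1, k2, p1, p2, k3] as OpenCV has them; the pictures are not rectified), "R" (3x3) and "t" (3): a world point X has camera coordinates R X + t. Camera axes: x right, y down, z forward; pixel columns grow to the right and rows downward; lengths in mm; the calibration is good to about 2 mm. A picture is of the moment at which its call begins: read the wrist's pose just before it. get_calibration takes no time and is no camera call; for the wrist camera it gives the pose at the moment of the call.
- manip.sign_off(): hands the job in, once; it reports no verdict.
The state is a dict: "clock": time; "joints": joint angles; "qd": joint speeds; "effort": joint torques, N m; "eef_pos": TCP position; "eef_rot": TCP orientation; "wrist_force": force on the tool from outside, world axes, zero at the start; "moment": the same for the moment, N m; "finger_gap": finger opening in mm.
Only numpy, scipy, OpenCV 4.12 (cv2) and the standard library are available. Lean on these libraries where they do the work, as an engineer would, in place of code of your own. Each camera call takes 0.05 s, during which the arm holds its last target. There are 200 camera calls.

## Working session

There is one attempt and no reset: what is moved stays moved. The work goes in short steps, Python scripts to look and compute and a shell command to move; the robot and the scene stay as the last step left them, time stands still between calls to the robot, and variables do not carry over. Pictures are saved under pics/ and viewed, about 8 in all and at most 12, crops included, and the job is handed in when it is done.

```bash
ls; mkdir -p pics
python3 - <<'E'
from cell import read_state, cams
import cv2,numpy as np
s=read_state();print(s)
for n in("scene","top","wrist"):
    c=cams.get_calibration(n);print(n,c)
a=cams.camera("scene");b=cams.camera("top")
cv2.imwrite("pics/scene0.png",a[...,::-1]);cv2.imwrite("pics/top0.png",b[...,::-1])
E
```

```text
pics
{'clock': 0.0, 'joints': array([ 1.03738154e+00,  3.00462979e-01,  1.52157037e+00,  6.93791053e-06,
        1.32069452e+00, -6.66121014e-02]), 'qd': array([-0.00069707, -0.00072337, -0.00059161,  0.00117008, -0.00147385,
       -0.00176786]), 'effort': array([-7.84472359e-04, -5.31798577e+01, -3.52748358e+01,  7.08164927e-02,
        2.42700346e-02, -8.12656140e-05]), 'eef_pos': array([247.39900639, 490.93902428, 212.89530785]), 'eef_rot': array([-3.14046040e+00, -8.22688864e-05,  2.67478820e+00]), 'wrist_force': array([ 0.67732782, -0.47626309,  0.79523823]), 'moment': array([ 0.00737135, -0.06549876, -0.05411345]), 'finger_gap': 93.94048202517925}
scene {'vertical_fov': 49.26802838343452, 'cx': 277.81602336141503, 'cy': 208.25162908180994, 'dist_coeffs': array([-0.02229732,  0.        ,  0.        ,  0.        ,  0.        ]), 'R': array([[-0.67791034,  0.73513168, -0.00435696],
       [ 0.4512246 ,  0.41140855, -0.79192131],
       [-0.58037396, -0.53881761, -0.61060761]]), 't': array([ 388.29121943, -195.54950077, 1326.47965503])}
top {'vertical_fov': 47.74450327243058, 'cx': 281.4203964733459, 'cy': 209.18203106442817, 'dist_coeffs': array([0.00868355, 0.        , 0.        , 0.        , 0.        ]), 'R': array([[ 0.00887466, -0.99994697, -0.00522499],
       [-0.99729845, -0.00846989, -0.07296611],
       [ 0.07291799,  0.00585842, -0.99732073]]), 't': array([  -6.26199257,  602.02134836, 1067.65243472])}
wrist {'vertical_fov': 62.09613463803095, 'cx': 284.7085452908623, 'cy': 213.55795240042931, 'dist_coeffs': array([-0.01979201,  0.        ,  0.        ,  0.        ,  0.        ]), 'R': array([[ 0.45040692,  0.8928227 , -0.00111261],
       [ 0.86308765, -0.43508671,  0.25647467],
       [ 0.22850232, -0.11647824, -0.96655031]]), 't': array([-549.27094262,  -26.37478065,  391.28637801])}
```

View pics/scene0.png

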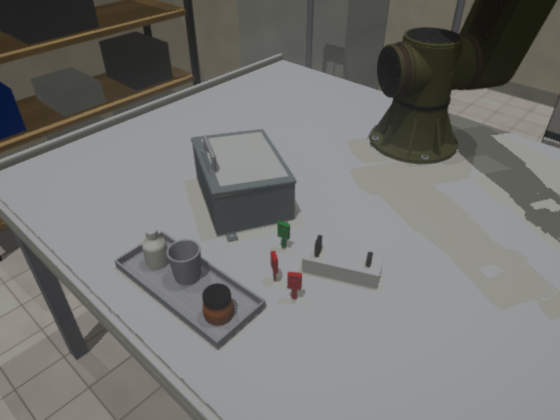

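View pics/top0.png

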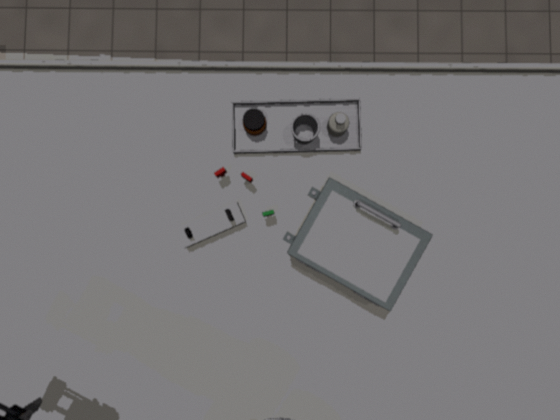

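Scene: box with handle bar near (210,155), key block with keys at (319,245) and (369,259), coloured decoys. Top: handle (355,204)-(398,227), keys at (230,215) and (189,233). The hinge is on the robot side. Next, enlarge both.

```bash
cat > h.py <<'E'
import cv2,numpy as np
from cell import read_state, cams
def cal(n):
    c=cams.get_calibration(n); f=210/np.tan(np.radians(c["vertical_fov"])/2)
    K=np.array([[f,0,c["cx"]],[0,f,c["cy"]],[0,0,1]]); return K,np.array(c["dist_coeffs"]),np.array(c["R"]),np.array(c["t"])
def ray(C,p):
    K,d,R,t=C; u=cv2.undistortPoints(np.array([[p]],float),K,d)[0,0]
    v=R.T@np.array([u[0],u[1],1]); return -R.T@t, v/np.linalg.norm(v)
def onz(C,p,z):
    o,v=ray(C,p); return o+v*(z-o[2])/v[2]
def tri(*cp):
    A=np.zeros((3,3));b=np.zeros(3)
    for C,p in cp:
        o,v=ray(C,p);M=np.eye(3)-np.outer(v,v);A+=M;b+=M@o
    X=np.linalg.solve(A,b); return X,[np.linalg.norm(np.cross(X-ray(C,p)[0],ray(C,p)[1])) for C,p in cp]
def proj(C,X):
    K,d,R,t=C; return cv2.projectPoints(np.array([X],float),cv2.Rodrigues(R)[0],t,K,d)[0][0,0]
def pix(n,name,crop=None,k=1):
    C=cal(n); im=cams.camera(n)[...,::-1].copy(); cv2.imwrite(f"pics/{name}_full.png",im)
    if crop: x0,y0,x1,y1=crop; im=cv2.resize(im[y0:y1,x0:x1],None,fx=k,fy=k,interpolation=cv2.INTER_CUBIC)
    cv2.imwrite(f"pics/{name}.png",im); return C,im
E
python3 - <<'E'
import cv2,numpy as np
a=cv2.imread("pics/scene0.png");b=cv2.imread("pics/top0.png")
f=lambda i,x,y,w,h,k:cv2.resize(i[y:y+h,x:x+w],None,fx=k,fy=k,interpolation=cv2.INTER_CUBIC)
A=f(a,185,125,200,150,4) # 800x600
c=np.hstack([f(a,185,125,130,100,3),f(a,260,225,130,100,3)])
d=f(b,170,165,270,150,2.9)
d=cv2.resize(d,(780,433))[:300]
cv2.imwrite("pics/z0.png",np.vstack([c,f(b,170,165,260,100,3)]))
E
```

```text
(no output)
```

View pics/z0.png

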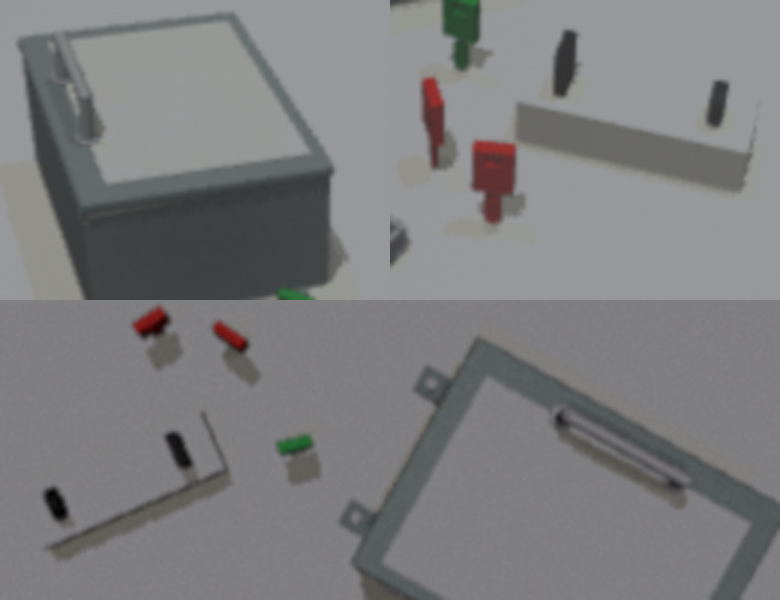

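Run:
```python
from h import *
S=cal("scene");T=cal("top")
for n,s,t in [("hNear",(214.3,163.3),(356,202.3)),("hFar",(205.7,138.3),(399.3,225.7)),("FN",(213.3,195.7),(329.3,178.3)),("HN",(295,180),(289.3,252.7)),("FF",(192.3,139),(430,237)),("HF",(263.3,129.7),(388,308)),
 ("keytop",(319.5,236.5),(228.5,213.5)),("rktop",(369.5,253),(187.7,231))]:
    X,e=tri((S,s),(T,t));print(n,X.round(1),np.round(e,1))
```

```text
hNear [ 607.5 -152.9  140.4] [1.8 1.8]
hFar [ 559.4 -238.1  149.2] [2.7 2.7]
FN [ 660.3 -100.6  109.5] [2.6 2.6]
HN [502.7 -17.1 106.9] [2.3 2.3]
FF [ 539.8 -313.2  111. ] [0. 0.]
HF [ 389.8 -222.1  109.9] [3.2 3.2]
keytop [585.5 116.2  78.8] [3.2 3.2]
rktop [547.4 206.6  66.3] [2.9 2.9]
```

Box key = the taller-headed one at (585,116). The cover is nearly shut. Next, work out the move to the handle.

```bash
cat >> h.py <<'E'
from scipy.spatial.transform import Rotation as Ro
def to(x,y,z,yaw):
    s=read_state();R=Ro.from_euler("xyz",s["eef_rot"]).as_matrix()
    w=np.degrees(s["eef_rot"][2]);d=(w-yaw+180)%360-180
    print("at",s["eef_pos"].round(1),"yaw",round(w,1),"F",s["wrist_force"].round(1),"t",s["clock"],"| row m:",(R.T@(np.array([x,y,z])-s["eef_pos"])/1e3).round(4),"turn",round(d,1),"j6",s["joints"][5].round(2))
E
python3 -c "
from h import *
to(584,-196,225,60.4)"
```

```text
at [247.4 491.  213. ] yaw 153.3 F [-0.1 -0.1 -0.3] t 0.1 | row m: [-0.6097 -0.462  -0.0116] turn 92.9 j6 -0.07
```

```bash
python3 -m handwheel '[[-0.049,-0.037,-0.012,10],[-0.098,-0.074,-0.012,20],[-0.146,-0.111,-0.012,30],[-0.195,-0.148,-0.012,40],[-0.244,-0.185,-0.012,50]]' 0 20; python3 -c "
from h import *
to(584,-196,225,60.4)"
```

```text
clock: 0.72
eef_pos: [382.4, 214.1, 225.1]
eef_rot: [-3.141, 0.001, 1.797]
wrist_force: [0.2, 1.0, -0.5]
finger_gap: 94.4
at [382.4 214.1 225.1] yaw 102.9 F [ 0.2  1.  -0.5] t 0.725 | row m: [-4.448e-01  1.046e-01  4.000e-04] turn 42.5 j6 0.2
```

```bash
python3 -m handwheel '[[-0.056,0.013,0,9],[-0.111,0.026,0,17],[-0.167,0.039,0,26],[-0.222,0.052,0,34],[-0.278,0.065,0,42.5]]'; python3 -c "
from h import *
to(584,-196,225,60.4)"
```

```text
clock: 1.35
eef_pos: [508.5, -44.1, 225.1]
eef_rot: [-3.141, 0.001, 1.05]
wrist_force: [0.4, 0.0, -0.4]
finger_gap: 94.1
at [508.5 -44.1 225.1] yaw 60.2 F [ 0.4  0.  -0.4] t 1.35 | row m: [-0.0942  0.1411  0.0002] turn -0.2 j6 0.36
```

```bash
python3 -m handwheel '[[-0.031,0.047,0,0],[-0.063,0.094,0,0],[-0.094,0.141,0,0],[-0.094,0.141,0,0],[-0.094,0.141,0,0]]'; python3 -c "
from h import *
to(584,-196,225,60.4)
C,im=pix('wrist','w1')
print('cam',-C[2].T@C[3])
for X in [(584,-196,146),(607.5,-152.9,146),(559.4,-238.1,146)]: print(proj(C,X))"
```

```text
clock: 1.98
eef_pos: [583.7, -195.4, 224.7]
eef_rot: [-3.14, 0.001, 1.05]
wrist_force: [-0.4, 0.3, 0.6]
finger_gap: 94.0
at [ 583.7 -195.4  224.7] yaw 60.2 F [-0.4  0.3  0.6] t 1.975 | row m: [-0.0004  0.0005 -0.0003] turn -0.2 j6 0.14
cam [ 620.69043602 -130.9402216   396.07165798]
[285.8483762  224.04871125]
[284.37809439 157.96577964]
[285.33091331 283.62721379]
```

View pics/w1.png

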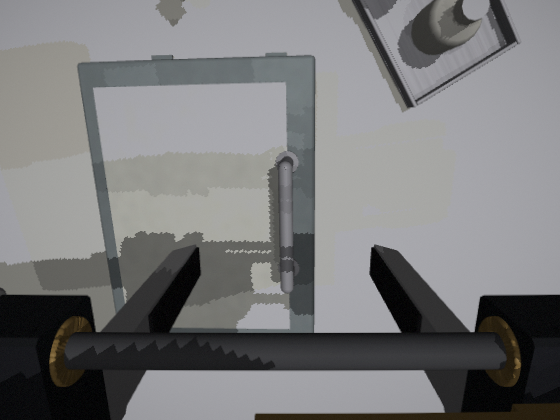

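The wrist view shows the bar running from (286,158) to (288,288), within 2 px of the prediction, midway between the fingers. Go down and grip.

```bash
python3 -m handwheel '[[0,0.001,0.03,0],[0,0.001,0.06,0],[0,0.001,0.089,0],[0,0.001,0.089,0]]' 0; python3 -m handwheel '[[0,0,0,0],[0,0,0,0],[0,0,0,0],[0,0,0,0],[0,0,0,0]]' 1 25;python3 -m handwheel '[[0,0,0,0],[0,0,0,0],[0,0,0,0]]'; python3 -c "
from h import *
to(584,-196,135.5,60.4)"
```

```text
clock: 2.52
eef_pos: [583.7, -194.1, 134.9]
eef_rot: [-3.138, 0.001, 1.052]
wrist_force: [-0.7, -0.3, 1.1]
finger_gap: 94.2
clock: 3.15
eef_pos: [583.7, -194.2, 135.0]
eef_rot: [-3.138, 0.001, 1.052]
wrist_force: [0.3, -0.5, 0.4]
finger_gap: 47.5
clock: 3.52
eef_pos: [583.7, -194.1, 135.0]
eef_rot: [-3.138, 0.001, 1.052]
wrist_force: [0.3, 0.4, 0.9]
finger_gap: 17.2
at [ 583.7 -194.1  135. ] yaw 60.3 F [0.3 0.4 0.9] t 3.525 | row m: [-0.0014  0.0012 -0.0005] turn -0.1 j6 0.14
```

```bash
python3 -m handwheel '[[0,0,0,0],[0,0,0,0],[0,0,0,0]]'; python3 -c "
import numpy as np
a0=np.arctan2(46,160);r=np.hypot(160,46)
for d in range(0,101,6):
    a=a0+np.radians(d);print(d,(160-r*np.cos(a)).round(1),(r*np.sin(a)-46).round(1))"
```

```text
clock: 3.9
eef_pos: [584.6, -194.7, 135.5]
eef_rot: [-3.141, 0.001, 1.052]
wrist_force: [6.6, -3.6, 0.2]
finger_gap: 8.8
0 0.0 0.0
6 5.7 16.5
12 13.1 32.3
18 22.0 47.2
24 32.5 61.1
30 44.4 73.8
36 57.6 85.3
42 71.9 95.2
48 87.1 103.7
54 103.2 110.5
60 119.8 115.6
66 136.9 118.9
72 154.3 120.4
78 171.7 120.1
84 189.0 117.9
90 206.0 114.0
96 222.5 108.3
```

```bash
python3 -m handwheel '[[0,-0.0057,-0.0165,0],[0,-0.0131,-0.0323,0],[0,-0.022,-0.0472,0],[0,-0.0325,-0.0611,0],[0,-0.0444,-0.0738,0]]'; python3 -c "
from h import *
s=read_state();p=s['eef_pos'];f=np.array([.8695,-.494]);H=np.array([445,-117.7]);d=(p[:2]-H)@f;z=p[2]+11-100.5;print(d,z,np.hypot(d,z),np.degrees(np.arctan2(z,d))-16.04,s['wrist_force'])"
```

```text
clock: 4.53
eef_pos: [543.8, -172.1, 208.3]
eef_rot: [-3.136, 0.003, 1.052]
wrist_force: [-11.2, 0.9, -18.3]
finger_gap: 9.2
112.78260590641084 118.84763645761066 163.84345237634966 30.45989598066015 [-11.21713078   0.93061607 -18.29574888]
```

```bash
python3 -m handwheel '[[0,-0.0115,-0.0125,0],[0,-0.0255,-0.0225,0],[0,-0.041,-0.031,0],[0,-0.057,-0.0377,0],[0,-0.0735,-0.0425,0]]'; python3 -c "
from h import *
s=read_state();p=s['eef_pos'];f=np.array([.8695,-.494]);H=np.array([445,-117.7]);d=(p[:2]-H)@f;z=p[2]+11-100.5;print(d,z,np.hypot(d,z),np.degrees(np.arctan2(z,d))-16.04,s['wrist_force'])"
```

```text
clock: 5.15
eef_pos: [477.7, -135.6, 249.3]
eef_rot: [-3.13, 0.006, 1.051]
wrist_force: [-5.2, -6.8, -27.2]
finger_gap: 9.4
37.27371931310331 159.84873493526067 164.13698002532894 60.83424467902487 [ -5.2346905   -6.8124826  -27.23107478]
```

```bash
python3 -m handwheel '[[0,-0.017,-0.002,0],[0,-0.034,-0.003,0],[0,-0.051,-0.0025,0],[0,-0.068,-0.0005,0],[0,-0.086,0.0035,0]]'; python3 -c "
from h import *
s=read_state();p=s['eef_pos'];f=np.array([.8695,-.494]);H=np.array([445,-117.7]);d=(p[:2]-H)@f;z=p[2]+11-100.5;print(d,z,np.hypot(d,z),np.degrees(np.arctan2(z,d))-16.04,s['wrist_force'])
a,im=pix('scene','s2',(150,60,390,240),3.3)"
```

```text
clock: 5.78
eef_pos: [402.2, -94.0, 247.5]
eef_rot: [-3.133, 0.008, 1.051]
wrist_force: [1.9, -15.4, -12.3]
finger_gap: 9.2
-48.968595207578915 157.95448002463638 165.37091968195912 91.18433182473021 [  1.91872904 -15.37479006 -12.27121267]
```

View pics/s2.png

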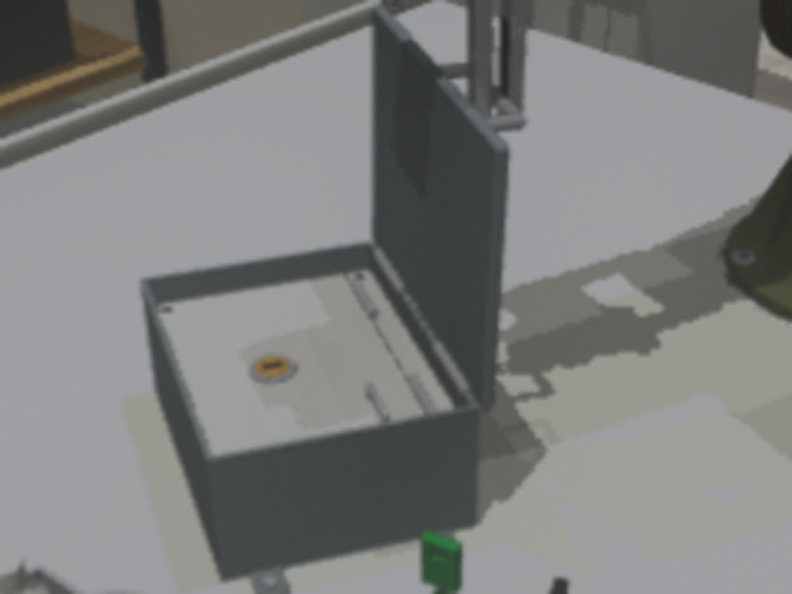

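The cover stands about upright (my estimate is 91°). The lock disc is at scene (232.4,171.2). Release slightly and rise clear.

```bash
python3 -m handwheel '[[0,0,0,0],[0,0,0,0],[0,0,0,0]]' 0.8; python3 -m handwheel '[[0,0,-0.02,0],[0,0,-0.045,0],[0,0,-0.07,0],[0,0,-0.075,0],[0,0,-0.075,0]]';  python3 - <<'E'
from h import *
to(585.5,116.2,200,202.9)
S,_=pix('scene','s3',(150,60,390,240),3.3);T,_=pix('top','t3')
im=cv2.imread('pics/s3_full.png')
# brass
for n,f in(('s','pics/s3_full.png'),('t','pics/t3_full.png')):
    hsv=cv2.cvtColor(cv2.imread(f),cv2.COLOR_BGR2HSV)
    m=cv2.inRange(hsv,(8,110,80),(30,255,255));k,l,st,c=cv2.connectedComponentsWithStats(m)
    print(n,[(c[i].round(1),st[i,4]) for i in range(1,k) if st[i,4]>8])
f=np.array([.8695,-.494,0]);yv=np.array([.494,.8695,0])
H=np.array([445,-117.7,100.5])
base=H+yv*124
for a in(85,90,95,100):
    r=np.radians(a);tip=base+182*(np.cos(r)*f+np.array([0,0,np.sin(r)]));print(a,proj(S,base),proj(S,tip),proj(T,tip))
E
```

```text
clock: 6.2
eef_pos: [400.9, -93.1, 247.3]
eef_rot: [-3.132, 0.008, 1.051]
wrist_force: [-0.6, -0.4, -0.0]
finger_gap: 18.4
clock: 6.82
eef_pos: [401.8, -92.8, 321.7]
eef_rot: [-3.132, 0.008, 1.051]
wrist_force: [0.1, -0.7, 0.5]
finger_gap: 19.0
at [401.8 -92.8 321.7] yaw 60.2 F [ 0.1 -0.7  0.5] t 6.825 | row m: [0.2737 0.0568 0.1189] turn -142.7 j6 0.21
s [(array([97.7, 27.8]), np.int32(798)), (array([ 35.9, 129.2]), np.int32(9)), (array([ 10.7, 140.4]), np.int32(87)), (array([232.2, 170.7]), np.int32(23)), (array([  0.9, 222.2]), np.int32(16)), (array([216.5, 312.6]), np.int32(209))]
t [(array([361.5, 235.3]), np.int32(69)), (array([368.3, 310.6]), np.int32(9))]
85 [295.34870089 184.44749382] [289.21992991 106.72029879] [289.82299016 245.4252933 ]
90 [295.34870089 184.44749382] [297.15951407 105.24510134] [285.24801029 253.36490608]
95 [295.34870089 184.44749382] [305.01352257 104.45982859] [280.65988881 261.30784667]
100 [295.34870089 184.44749382] [312.70163448 104.3625172 ] [276.11650913 269.15388121]
```

```bash
python3 -m handwheel '[[0.03,0.006,0,-10.5],[0.06,0.012,0,-21],[0.09,0.018,0,-31.5],[0.12,0.025,0,-42],[0.15,0.031,0,-52.5]]' 0
python3 - <<'E'
from h import *
print(tri((cal("scene"),(232.2,170.7)),(cal("top"),(361.5,235.3))))
to(585.5,116.2,200,202.9)
E
```

```text
clock: 7.55
eef_pos: [503.5, 22.8, 318.7]
eef_rot: [-3.127, -0.004, 1.973]
wrist_force: [-0.0, -0.9, -0.8]
finger_gap: 65.3
(array([ 541.5088438 , -173.72818995,   80.95116695]), [np.float64(1.6040260164500217), np.float64(1.6040260164500613)])
at [503.5  22.8 318.7] yaw 113.1 F [-0.  -0.9 -0.8] t 7.55 | row m: [0.0533 0.1138 0.1173] turn -89.8 j6 -0.43
```

```bash
python3 -m handwheel '[[0.011,0.023,0.02,-10.5],[0.022,0.046,0.04,-21],[0.032,0.068,0.06,-31.5],[0.043,0.091,0.08,-42],[0.053,0.114,0.1,-52.5]]' 0;python3 -m handwheel '[[0,0,0,-10.5],[0,0,0,-21],[0,0,0,-31.5],[0,0,0,-37],[0,0,0,-37]]' 0
python3 - <<'E'
from h import *
to(585.5,116.2,170,202.9)
C,im=pix('wrist','w4')
print(proj(C,(585.5,116.2,73)),proj(C,(585.5,116.2,36)),-C[2].T@C[3])
E
```

```text
clock: 8.18
eef_pos: [586.3, 116.6, 215.5]
eef_rot: [-3.136, -0.016, 2.896]
wrist_force: [-0.2, -0.2, -0.0]
finger_gap: 94.4
clock: 8.8
eef_pos: [586.0, 116.6, 214.6]
eef_rot: [3.137, -0.017, -2.743]
wrist_force: [0.3, 0.7, -0.1]
finger_gap: 94.2
at [586.  116.6 214.6] yaw -157.1 F [ 0.3  0.7 -0.1] t 8.8 | row m: [-0.0002 -0.0004  0.0446] turn -0.0 j6 -1.83
[283.75564118 206.75674318] [283.67784424 198.80347437] [520.22225829  88.02254392 387.29716063]
```

View pics/w4.png

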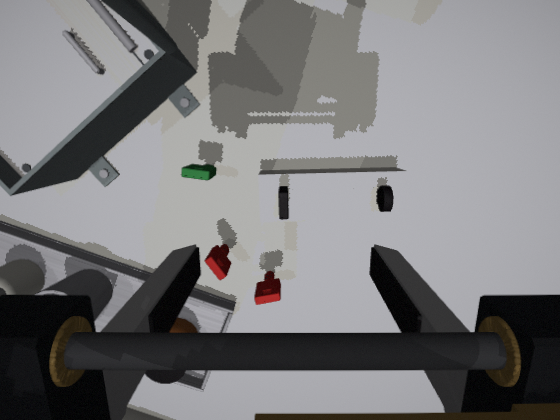

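Wrist view: box key (square, long edge-on) is at (284,202) and the round key is at (385,198). The green decoy at (198,171) is close, so I'll descend with the fingers partly closed. Measure the key first.

```bash
python3 - <<'E'
from h import *
C=cal('wrist')
g=cv2.cvtColor(cv2.imread('pics/w4_full.png'),cv2.COLOR_BGR2GRAY)[178:228,268:302]
m=(g<75).astype(np.uint8);ys,xs=np.nonzero(m);print(ys.min()+178,ys.max()+178,xs.min()+268,xs.max()+268)
for r in range(184,222,4):
    c=xs[ys+178==r]; print(r,c.mean()+268 if len(c) else None, len(c))
s=read_state();P=lambda X:proj(C,X)
bx=np.array([-.921,-.389,0]) # tool x
c0=np.array([585.5,116.2,73])
for X in(c0-13*bx,c0+13*bx,c0-13*bx-[0,0,37],c0+13*bx-[0,0,37]):print(P(X))
E
python3 -m handwheel '[[0,0,0.03,0],[0,0,0.06,0],[0,0,0.08,0],[0,0,0.08,0]]' 0.68
python3 - <<'E'
from h import *
to(585.5,116.2,49,202.9)
C,im=pix('wrist','w5')
g=cv2.cvtColor(im,cv2.COLOR_BGR2GRAY)
bx=np.array([-.921,-.389,0]);c0=np.array([585.5,116.2,73])
for X in(c0-13*bx,c0+13*bx,c0-13*bx-[0,0,37],c0+13*bx-[0,0,37]):print(proj(C,X))
E
```

```text
186 218 279 287
184 None 0
188 283.0 9
192 283.0 9
196 283.0 9
200 283.0 9
204 283.0 9
208 283.0 9
212 283.0 9
216 283.5 8
220 None 0
[283.82969571 220.21875211]
[283.73909266 192.77270757]
[283.74843782 210.99077312]
[283.66564324 186.16076252]
clock: 9.35
eef_pos: [583.9, 116.3, 133.2]
eef_rot: [3.136, -0.02, -2.746]
wrist_force: [-0.2, -0.4, 1.2]
finger_gap: 57.5
at [583.9 116.3 133.2] yaw -157.3 F [-0.2 -0.4  1.2] t 9.35 | row m: [-0.0032 -0.0012  0.0842] turn -0.2 j6 -1.83
[283.24578451 253.1527189 ]
[283.03952647 217.57116125]
[283.18088298 237.31084497]
[283.00018558 205.99377119]
```

View pics/w5.png

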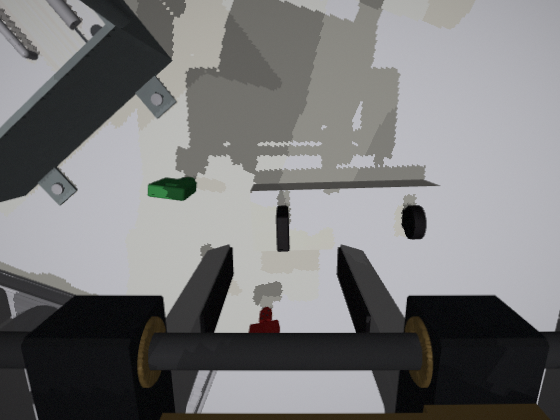

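Key at about (283,206–251), centred between the fingers, square-cornered. The round one is at (414,222). Descend and grip.

```bash
python3 -m handwheel '[[-0.001,-0.001,0.03,0],[-0.002,-0.001,0.055,0],[-0.0026,-0.001,0.084,0],[-0.0026,-0.001,0.084,0]]' 0.68; python3 -m handwheel '[[0,0,0,0],[0,0,0,0],[0,0,0,0],[0,0,0,0],[0,0,0,0]]' 1 40; python3 -c "
from h import *
to(584.9,116,49,202.9)"
```

```text
clock: 9.9
eef_pos: [585.2, 116.2, 50.0]
eef_rot: [3.136, -0.02, -2.746]
wrist_force: [-0.0, 0.9, 0.7]
finger_gap: 29.9
clock: 10.52
eef_pos: [585.8, 116.3, 51.2]
eef_rot: [3.136, -0.018, -2.746]
wrist_force: [-1.4, 0.8, 6.3]
finger_gap: 8.6
at [585.8 116.3  51.2] yaw -157.4 F [-1.4  0.8  6.3] t 10.525 | row m: [0.0009 0.     0.0022] turn -0.3 j6 -1.83
```

```bash
python3 -c "
from h import *
to(585.8,116.3,200,202.6)"; python3 -m handwheel '[[-0.0003,0,-0.02,0],[-0.0009,0,-0.05,0],[-0.0018,0,-0.1,0],[-0.0027,0,-0.149,0],[-0.0027,0,-0.149,0]]' 1 55; python3 -c "
from h import *
to(541.0,-173,190,150.4)"
```

```text
at [585.8 116.3  51.2] yaw -157.4 F [-1.4  0.8  6.3] t 10.525 | row m: [ 0.0027  0.0008 -0.1488] turn 0.0 j6 -1.83
clock: 11.15
eef_pos: [592.4, 118.0, 204.4]
eef_rot: [3.138, -0.012, -2.746]
wrist_force: [-0.6, -0.2, 0.2]
finger_gap: 8.5
at [592.4 118.  204.4] yaw -157.4 F [-0.6 -0.2  0.2] t 11.15 | row m: [ 0.1593 -0.2488  0.0154] turn 52.2 j6 -1.83
```

```bash
python3 -m handwheel '[[0.027,-0.042,-0.036,10],[0.053,-0.083,-0.04,20],[0.08,-0.125,-0.04,30],[0.106,-0.166,-0.04,40],[0.133,-0.208,-0.04,52]]'; python3 -c "
from h import *
to(541.0,-173,160,150.4)"
```

```text
clock: 11.78
eef_pos: [549.5, -126.6, 244.1]
eef_rot: [-3.134, -0.011, 2.645]
wrist_force: [0.7, 0.8, -0.3]
finger_gap: 8.5
at [ 549.5 -126.6  244.1] yaw 151.6 F [ 0.7  0.8 -0.3] t 11.775 | row m: [-0.0156 -0.0443  0.0843] turn 1.2 j6 -1.36
```

```bash
python3 -m handwheel '[[-0.0155,-0.044,0,1],[-0.0155,-0.044,0.04,1],[-0.0155,-0.044,0.09,1],[-0.0155,-0.044,0.094,1],[-0.0155,-0.044,0.094,1]]'; python3 -c "
from h import *
to(541.0,-173,150,150.4)
C,im=pix('wrist','w6')
print(proj(C,(541,-173,82)))
s=read_state();p=s['eef_pos'];R=Ro.from_euler('xyz',s['eef_rot']).as_matrix();print(proj(C,p+R@[0,0,45]),proj(C,p+R@[0,0,15]))
cv2.imwrite('pics/w6.png',cv2.resize(im[130:350,170:420],None,fx=3,fy=2.7))"
```

```text
clock: 12.4
eef_pos: [541.4, -172.8, 151.4]
eef_rot: [-3.134, -0.01, 2.628]
wrist_force: [-0.1, -0.3, -0.4]
finger_gap: 8.3
at [ 541.4 -172.8  151.4] yaw 150.6 F [-0.1 -0.3 -0.4] t 12.4 | row m: [ 0.0002 -0.0004  0.0014] turn 0.2 j6 -1.43
[285.2401056  228.54751818]
[285.22125477 239.8225063 ] [285.28812548 257.0756327 ]
```

View pics/w6.png

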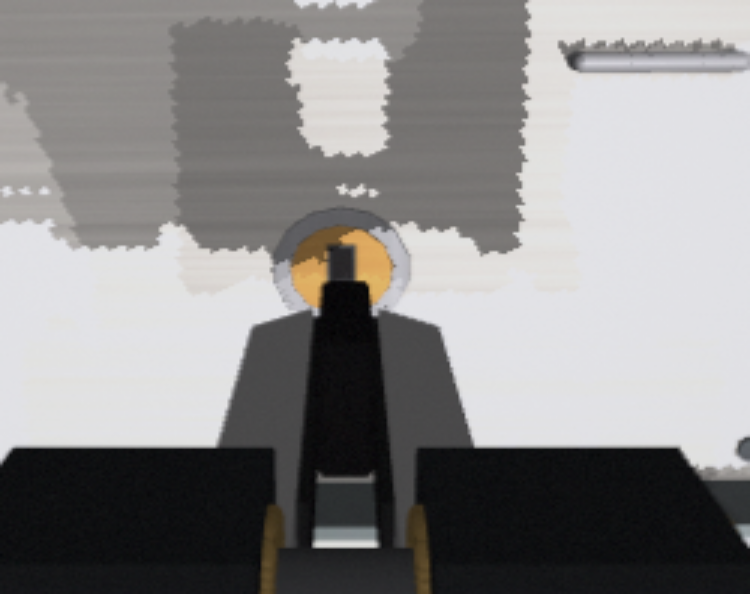

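```bash
python3 -c "
from h import *
C=cal('wrist');im=cv2.imread('pics/w6_full.png')
s=read_state();p=s['eef_pos'];R=Ro.from_euler('xyz',s['eef_rot']).as_matrix()
q=lambda v:proj(C,p+R@np.array(v,float)).round(1)
print('headbot far',q([-13,0,15.2]),'bladetip far',q([-5.5,0,45.2]),q([-5.5,0,40]),q([-3,0,45.2]),'neck',q([-5.5,0,22]))
f=np.array([.8695,-.494,0]);L=np.array([541,-173,82.])
print('brass far',proj(C,L+12.5*f),'near',proj(C,L-12.5*f))
hsv=cv2.cvtColor(im,cv2.COLOR_BGR2HSV);m=cv2.inRange(hsv,(8,90,40),(30,255,255));m[:195]=0;m[260:]=0;m[:,:250]=0;m[:,320:]=0
ys,xs=np.nonzero(m);print(xs.min(),xs.max(),ys.min(),ys.max())
for r in range(ys.min(),ys.max()+1):
  c=xs[ys==r];print(r,c.min(),c.max(),end='; ')
print()
g=cv2.cvtColor(im,cv2.COLOR_BGR2GRAY)
for r in range(216,250,2):print(r,g[r,272:300])
"
```

```text
headbot far [285.2 276.8] bladetip far [285.1 246.7] [285.1 249.5] [285.1 243.1] neck [285.1 260.3]
brass far [285.0697281  244.04755575] near [285.17498023 210.95726173]
267 300 214 243
214 280 288; 215 276 291; 216 275 292; 217 273 293; 218 272 295; 219 271 296; 220 270 297; 221 269 297; 222 269 297; 223 269 298; 224 268 298; 225 268 299; 226 268 299; 227 268 300; 228 267 300; 229 267 300; 230 267 299; 231 267 299; 232 268 299; 233 268 299; 234 268 299; 235 268 299; 236 268 298; 237 269 298; 238 270 297; 239 271 296; 240 271 296; 241 272 295; 242 273 293; 243 275 276; 
216 [ 95  93  86  88  90  90  88  89  89  89  90  89  90  90 159 170 174 173
 175 173 131 147 181 188 189 185 185 189]
218 [ 80  86  90  89  88  89  90  89  89  89  88 156 171 172 174 174 174 175
 175 175 177 175 154 107 175 188 188 187]
220 [ 91  91  93  89  91  90  82  69  65  67  67  66 107 127 129 129 151 173
 178 178 178 179 179 178 177 153 181 188]
222 [ 88  88  88  88  89  89  79  45  21  36  40  42  44  42  43  63 116 167
 175 176 177 177 177 179 178 180 170 184]
224 [ 91  90  91  90  91  90 138  92  47  40  
[... 772 characters left out ...]
4 184 185 164]
238 [179 179 180 179 146  67   9  10  11  10   5   8   7   8   9   6   9   7
  13  10   7 164 183 183 182 184 198 201]
240 [176 177 178 177 119  46   7   7   8   8   6  10   8   5   9   7   3  12
   6  10   7 122 173 181 181 197 200 203]
242 [178 173 174 174 115  42   5   8   7   9   7  10   8   7  10  10  10   7
  10   8   6  82 166 164 193 200 201 200]
244 [153 136 183 196 105  26  10   5   8   5   8   8  10   9   8   9   8   8
  10  10   6  90 181 175 148 164 168 188]
246 [ 75  73 151 191 107  23   7  10  10   7   8   8  11  10   7   5   6  11
   7   9   9  48 179 174 102  72  73  76]
248 [74 74 44 17  9  7  6  8  8  9  7  9 11 13 11 10 13  8  9  8  8  9 15 23
 67 73 75 73]
```

```bash
python3 -c "
from h import *
to(542.75,-174.9,126,150.4)"
```

```text
at [ 541.7 -172.9  152.1] yaw 150.6 F [0.2 0.1 0.6] t 12.45 | row m: [-0.0022 -0.0011  0.0261] turn 0.2 j6 -1.43
```

```bash
python3 -m handwheel '[[-0.0022,-0.0012,0,0],[-0.0022,-0.0011,0.01,0],[-0.0022,-0.0011,0.02,0],[-0.0022,-0.0011,0.026,0],[-0.0022,-0.0011,0.026,0]]'; python3 -c "
from h import *
to(542.75,-174.9,116,150.4)"
```

```text
clock: 13.08
eef_pos: [542.5, -174.8, 125.4]
eef_rot: [-3.134, -0.01, 2.628]
wrist_force: [0.7, -0.3, -0.4]
finger_gap: 8.4
at [ 542.5 -174.8  125.4] yaw 150.6 F [ 0.7 -0.3 -0.4] t 13.075 | row m: [-0.0003  0.0001  0.0094] turn 0.2 j6 -1.43
```

```bash
python3 -m handwheel '[[0,0,0.003,0],[0,0,0.006,0],[0,0,0.008,0],[0,0,0.008,0]]'; python3 -c "
from h import *
to(542.75,-174.9,106,150.4);print(read_state()['moment'])"
```

```text
clock: 13.58
eef_pos: [542.3, -174.9, 117.3]
eef_rot: [-3.134, -0.01, 2.628]
wrist_force: [0.2, 1.0, -0.2]
finger_gap: 8.6
at [ 542.3 -174.9  117.3] yaw 150.6 F [ 0.2  1.  -0.2] t 13.575 | row m: [-0.0005  0.0002  0.0113] turn 0.2 j6 -1.43
[0.02181571 0.02647034 0.05282508]
```

The key is in the slot, with no lateral force. Push on into the pins.

```bash
python3 -m handwheel '[[0,0,0.003,0],[0,0,0.006,0],[0,0,0.009,0],[0,0,0.009,0]]'; python3 -m handwheel '[[0,0,0.003,0],[0,0,0.005,0],[0,0,0.007,0],[0,0,0.007,0]]'; python3 -c "
from h import *
to(542.75,-174.9,97.2,150.4);print(read_state()['moment'])"
```

```text
clock: 14.08
eef_pos: [542.7, -175.0, 108.6]
eef_rot: [-3.135, -0.009, 2.628]
wrist_force: [3.1, -1.7, 1.3]
finger_gap: 8.8
clock: 14.58
eef_pos: [543.0, -175.0, 103.7]
eef_rot: [-3.135, -0.007, 2.628]
wrist_force: [-7.6, 4.5, 22.1]
finger_gap: 8.5
at [ 543.  -175.   103.7] yaw 150.6 F [-7.6  4.5 22.1] t 14.575 | row m: [0.0002 0.     0.0065] turn 0.2 j6 -1.43
[ 0.77637376  1.44125554 -0.03718985]
```

```bash
python3 -m handwheel '[[0,0,-0.0015,3],[0,0,-0.0015,-3],[0,0,-0.001,3],[0,0,0.001,0],[0,0,0.003,0]]'; python3 -m handwheel '[[0,0,0.002,0],[0,0,0.004,0],[0,0,0.004,0]]'; python3 -c "
from h import *
to(542.75,-174.9,97.2,150.4);print(read_state()['moment'])"
```

```text
clock: 15.2
eef_pos: [543.3, -175.0, 102.8]
eef_rot: [-3.135, -0.006, 2.629]
wrist_force: [-1.1, 0.8, 9.5]
finger_gap: 8.7
clock: 15.58
eef_pos: [543.2, -174.8, 98.7]
eef_rot: [-3.135, -0.006, 2.629]
wrist_force: [1.1, 0.6, -0.7]
finger_gap: 9.0
at [ 543.2 -174.8   98.7] yaw 150.6 F [ 1.1  0.6 -0.7] t 15.575 | row m: [ 0.0003 -0.0003  0.0015] turn 0.2 j6 -1.43
[ 0.07396747 -0.24210356 -0.00860148]
```

```bash
python3 -m handwheel '[[0,0,0.0015,0],[0,0,0.003,0],[0,0,0.003,0]]'; python3 -c "
from h import *
to(542.75,-174.9,97.2,150.4);print(read_state()['moment'])
C,im=pix('wrist','w7');cv2.imwrite('pics/w7.png',cv2.resize(im[130:350,170:420],None,fx=3,fy=2.7))
s=read_state();p=s['eef_pos'];R=Ro.from_euler('xyz',s['eef_rot']).as_matrix()
for d in(13,15.5):print(d,proj(C,p+R@np.array([d,0,97.2-82])))
S,im=pix('scene','s7',(190,110,290,185),8)"
```

```text
clock: 15.95
eef_pos: [543.4, -174.9, 96.9]
eef_rot: [-3.136, -0.005, 2.629]
wrist_force: [-3.9, 2.1, 15.5]
finger_gap: 8.7
at [ 543.4 -174.9   96.9] yaw 150.6 F [-3.9  2.1 15.5] t 15.95 | row m: [ 0.0006 -0.0003 -0.0003] turn 0.2 j6 -1.43
[0.51057525 1.05611281 0.00680104]
13 [285.1010974 234.2912955]
15.5 [285.10053937 230.05031244]
```

View pics/s7.png

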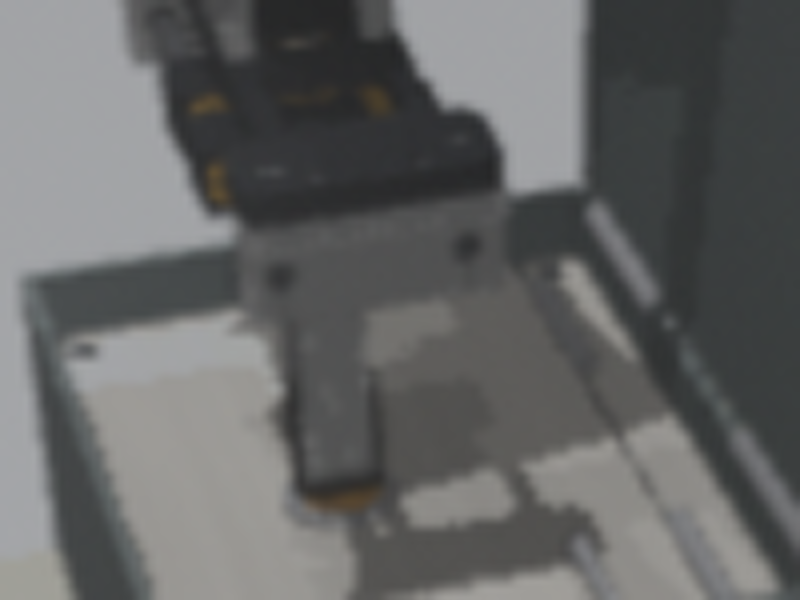

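Fingertips stand just above the brass face, head apparently down on it. Confirm with a wiggle and a firmer press.

```bash
python3 -m handwheel '[[0,0,-0.001,3],[0,0,-0.001,-3],[0,0,0,0],[0,0,0.0015,0],[0,0,0.0015,0]]';  python3 -m handwheel '[[0,0,0.001,0],[0,0,0.001,0]]'; python3 -c "
from h import *
to(542.75,-174.9,97.2,150.4);print(read_state()['moment'])"
```

```text
clock: 16.68
eef_pos: [543.4, -175.1, 96.8]
eef_rot: [-3.135, -0.005, 2.629]
wrist_force: [-7.0, 2.2, 18.5]
finger_gap: 8.7
clock: 16.92
eef_pos: [543.4, -175.1, 97.1]
eef_rot: [-3.135, -0.004, 2.629]
wrist_force: [-6.0, 2.2, 18.0]
finger_gap: 8.5
at [ 543.4 -175.1   97.1] yaw 150.6 F [-6.   2.2 18. ] t 16.925 | row m: [ 0.0006 -0.0002 -0.0001] turn 0.2 j6 -1.43
[0.60013329 1.44812078 0.02750343]
```

```bash
python3 -c "
from h import *
g=cv2.cvtColor(cv2.imread('pics/w7_full.png'),cv2.COLOR_BGR2GRAY)
for r in range(216,246,2):print(r,g[r,270:302])"
```

```text
216 [109 108 109 108 109 108 108 108 107 107 107 108 108 108 108 108 108 109
 107 107 108 190 207 205 206 207 206 206 206 207 207 206]
218 [106 106 107 105 105 106 106 107 106 107 107 104 106 105 106 104 105 107
 106 105 106 105 188 202 202 202 203 203 203 203 203 203]
220 [107 106 107 106 107 106 108 107 107 107 106 106 106 106 106 106 106 107
 107 107 108 107 107 189 205 205 205 205 205 206 204 206]
222 [107 107 108 108 108 107 108 108 107 107 108 108 108 108 109 108 108 109
 109 109 108 108 109 108 115 193 207 208 143 194 207 208]
224 [108 107 108 106 106 107 107  97  84  84  69  66  65  79  76  69  66  69
  72  79  92 106 107 107 107 115 109 107 107 115 191 141]
226 [ 87  91  73  65  70  77  83  90  91  89  87  85  86  85  86  86  87  88
  88  89  89  86  81  73  74  68  65  76 102 106 106 106]
228 [ 87  86  85  86  85  86  85  87  87  85  83  84  87  85  85  86  87  85
  86  85  85  85  86  85  86  84  85  88  78  75  89 105]
230 [86 86 86 86 85 85 84 86 85 85 84 84 85 86 86 85 87 86 85 86 86 85 84 86
 86 84 85 84 85 86 84 69]
232 [86 84 85 87 85 85 85 84 85 85 79 72 72 74 74 67 77 78 84 86 84 85 85 86
 85 83 84 83 84 85 86 85]
234 [85 84 86 75 68 68 75 43 14 10 11  9  9  9  7 14  5  6  8 10  8 16 35 65
 71 81 84 84 84 86 85 85]
236 [85 76 75 79 81 82 67 29  7 10  9  8  7  5  9  9 10  3  5  9  8  8  2 73
 81 78 69 80 84 85 85 86]
238 [77 79 80 81 81 81 68 29  6 10  7  5  7 11  7 10  5  8  4  7  4  7  7 56
 78 81 80 80 70 76 84 86]
240 [82 83 83 83 81 83 54 20  3  5  2  7  6  2  8  8  4  7  6  7  8  3  9 57
 79 84 82 83 83 84 75 70]
242 [79 80 81 79 80 81 43 15 10  6  5  6  7  4  7 11  9  7  6 10 10  6  8 39
 74 82 82 81 81 82 80 80]
244 [80 81 77 74 81 80 41 12 11  6  9  5  7  5  8  9  6  4  5  8 10  6  3 40
 76 79 75 78 77 82 83 82]
```

```bash
python3 -m handwheel '[[0,0,0.0003,10],[0,-0.0003,0.0003,20],[0,-0.0005,0.0003,30],[0,-0.0005,0.0003,30]]'; python3 -c "
from h import *
to(543,-175,97.2,150.4);print(read_state()['moment'])"
```

```text
clock: 17.42
eef_pos: [543.0, -175.5, 97.3]
eef_rot: [-3.134, -0.001, 2.103]
wrist_force: [-3.6, 0.5, 9.5]
finger_gap: 8.5
at [ 543.  -175.5   97.3] yaw 120.5 F [-3.6  0.5  9.5] t 17.425 | row m: [0.0005 0.0002 0.0001] turn -29.9 j6 -0.9
[ 0.25285936  0.76772781 -0.00766472]
```

```bash
python3 -m handwheel '[[0,0,0.0003,10],[0,-0.0003,0.0003,20],[0.0001,-0.0005,0.0003,30],[0.0002,-0.0006,0.0003,40],[0.0002,-0.0006,0.0003,40]]'; python3 -c "
from h import *
to(543,-175,97.2,150.4);print(read_state()['moment'])"; python3 -m handwheel '[[0,0,0.0003,10],[0,-0.0003,0.0003,20],[0,-0.0003,0.0003,20]]'; python3 -c "
from h import *
to(543,-175,97.2,150.4);print(read_state()['moment'])"
```

```text
clock: 18.05
eef_pos: [542.1, -175.9, 97.3]
eef_rot: [-3.135, 0.005, 1.402]
wrist_force: [-4.0, -0.7, 8.7]
finger_gap: 8.3
at [ 542.1 -175.9   97.3] yaw 80.3 F [-4.  -0.7  8.7] t 18.05 | row m: [0.001  0.0007 0.0001] turn -70.1 j6 -0.2
[-0.11993358  0.86781426  0.03199795]
clock: 18.42
eef_pos: [541.6, -175.9, 97.3]
eef_rot: [-3.136, 0.007, 1.05]
wrist_force: [-2.6, 0.9, 7.9]
finger_gap: 8.4
at [ 541.6 -175.9   97.3] yaw 60.2 F [-2.6  0.9  7.9] t 18.425 | row m: [0.0015 0.0008 0.0001] turn -90.2 j6 0.15
[0.08967152 0.85369595 0.02626541]
```

```bash
python3 -m handwheel '[[0,0,0.0003,4],[0,0,0.0003,8],[0,0,0.0003,8]]'; python3 -c "
from h import *
to(543,-175,97.2,150.4);print(read_state()['moment'])"; python3 -m handwheel '[[0,0,0.0003,3],[0,0,0.0003,5],[0,0,0.0003,5]]'; python3 -c "
from h import *
to(543,-175,97.2,150.4);print(read_state()['moment'])"
```

```text
clock: 18.8
eef_pos: [541.2, -175.7, 97.3]
eef_rot: [-3.136, 0.008, 0.91]
wrist_force: [-5.2, 2.3, 7.9]
finger_gap: 8.6
at [ 541.2 -175.7   97.3] yaw 52.1 F [-5.2  2.3  7.9] t 18.8 | row m: [0.0016 0.001  0.0001] turn -98.3 j6 0.29
[0.52314012 1.06293001 0.08915816]
clock: 19.18
eef_pos: [541.1, -175.6, 97.3]
eef_rot: [-3.137, 0.009, 0.822]
wrist_force: [-2.7, 1.8, 7.5]
finger_gap: 8.5
at [ 541.1 -175.6   97.3] yaw 47.1 F [-2.7  1.8  7.5] t 19.175 | row m: [0.0017 0.001  0.0001] turn -103.3 j6 0.38
[0.45913514 0.60288979 0.22410684]
```

```bash
python3 -m handwheel '[[0,0,0.0003,2],[0,0,0.0003,4],[0,0,0.0003,4],[0,0,0.0003,4]]'; python3 -c "
from h import *
to(543,-175,97.2,150.4);print(read_state()['moment'])
C,im=pix('wrist','w8');S,b=pix('scene','s8',(150,60,390,240),3.3)
cv2.imwrite('pics/f8.png',np.hstack([cv2.resize(im[130:350,190:380],(400,463)),cv2.resize(b,(400,300))[:,:].copy() if 0 else cv2.copyMakeBorder(cv2.resize(b,(400,300)),0,163,0,0,0)]))"
```

```text
clock: 19.68
eef_pos: [541.0, -175.4, 97.3]
eef_rot: [-3.137, 0.009, 0.753]
wrist_force: [-1.8, 1.1, 7.2]
finger_gap: 9.0
at [ 541.  -175.4   97.3] yaw 43.2 F [-1.8  1.1  7.2] t 19.675 | row m: [0.0017 0.001  0.0001] turn -107.2 j6 0.45
[0.2623957  0.55768201 0.45585618]
```

View pics/f8.png

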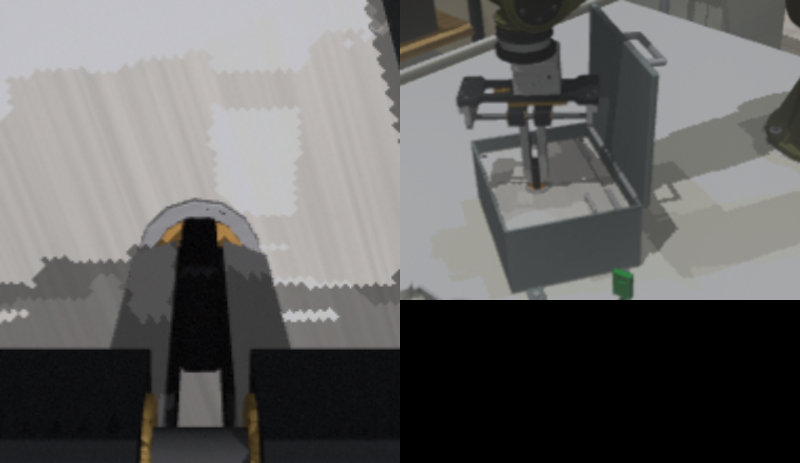

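The picture shows the key head on the brass with the lock turned under it, and the cover standing upright and clear of the gripper. The moment climbs stiffly (0.09→0.22→0.46 N m), well above the 0.05 N m spring, so the plug is on its stop. Hand in.

```bash
python3 -c "
from h import *
from cell import manip
s=read_state();print(s['moment'],s['finger_gap'],s['wrist_force'],s['clock']);print(manip.sign_off())"
```

```text
[0.32406772 0.52701627 0.45715635] 8.9254358410908 [-2.85869575  2.05509904  7.14598103] 19.775
the job is handed in; nothing more can be done
None
```

I opened the cover, seated the square-headed key and turned it clockwise to the stop. The job is handed in at about 20 s, with the gripper still holding the turned key. No verdict was reported.

- **Cover:** I swung it up by the handle and let it go at about 91°, estimated from the arm's position. The last scene picture still shows it upright and clear of the gripper.
- **Key:** I took the square-headed key from the block and put it in the lock. It stuck once at about 22 N, 6.5 mm before home. Easing back and wiggling freed it, and it then met a firm stop at tool height 97 mm (97.2 expected).
- **Turn:** The hand turned 107°, which is the quarter turn plus play and some give in the grip. The turning moment rose to 0.46 N m, well above the 0.05 N m spring, so I take the plug to be at its stop. At hand-in the grip was closed on the key (8.9 mm), pressing down with about 7 N.

**What the checks don't show:**
- I could not see the plug angle or the bolt directly; I infer the stop from the stiff rise in moment.
- My image estimates of where the key sat in the grip disagreed by 1–2 mm, but it went in without lateral force.
- I did not touch the round key, bottle, jar, cup or the coloured look-alikes. I took no final picture of the tray or the key block to confirm that.

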